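# Turn the raised binder divider over its rings

### The arm

A 6-joint arm with a two-finger parallel gripper is mounted at the origin on the work surface. World frame = base frame: x ahead of the robot, y to its left, z up, the work surface at z = 0. Lengths are in m, angles in rad, forces in N, time in s.
With the tool pointing down it reaches from about 0.35 to 0.975 m from the base axis. Payload 4.9 kg.
Tool frame: the origin (TCP) lies at the very end of the fingers, on their centre line; the grasp point (between the pads) lies 19 mm behind it; z points along the fingers, y is the direction in which the jaws open and shut (so a half turn about z gives the same grasp; the last joint's range is limited). The gripper opens to 85 mm and grips with 20 to 120 N. Pads are 22 mm wide; open, the fingers measure 114 mm over their backs; the gripper's body (76 mm by 85 mm) begins 54 mm behind the grasp point. The pads swing forward as they close: fully open they stand 13 mm farther back than shut.
Start: joints at [-1.303, 0.053, 1.613, -0, 1.476, -0.119], TCP at [0.236, -0.579, 0.231] pointing down, gripper open.
Joint ranges: [-3.01, 3.01], [-1.01, 2.22], [0.06, 2.58], [-1.02, 4.17], [0.09, 2.62], [-3.14, 3.14]. Speed limits (rad/s): [2.57, 2.57, 3.14, 3.14, 3.14, 3.14].

### API

Orientations are given as a unit quaternion [w, x, y, z].
In Python, from plant import state, eyes, job_done gives the robot as it stands.
- The arm moves only by the tool apply_moves, never from a script. Its argument "commands" is a list of rows, each an object with "linear": the shift along the tool's x, y, z in m, a list of three; "delta_rot": the turn, a rotation vector about the tool's x, y, z in degrees, a list of three; "fingers": the closure in counts, from 0 (fully open) to 255 (shut). In form: [{"linear": [x, y, z], "delta_rot": [wx, wy, wz], "fingers": fingers}, ...]. A call has exactly 8 rows; each row is the pose to reach, as a shift and turn from the pose commanded when the call began, along the tool's axes at that moment; what a row does not reach only later rows make up. A row lasts 1/10 s, in which the tool goes at most 50 mm and 8.59 degrees, less where a joint would pass 70% of its speed; a pose out of reach is approached as far as the arm can. A call with a gripper value outside its range is refused whole. The fingers move at their own pace and stop on an object; the grip force is fixed at half the most. Time passes only in rows, so rows that repeat a pose let the fingers close, or fill a call up. It gives the time, the measured TCP pose, the force and the opening at its end, in the units of the state.
- state(): the state, without advancing time (a new reading comes with each control period).
- eyes.grab_frame(name): name is "side" or "top" or "wrist"; returns the picture (400x640x3 uint8, red, green, blue); there is no depth.
- eyes.camera_params(name): a dict with "fx", "fy", "cx", "cy" (pixels), "position" and "rotation" of the camera in the world; the wrist camera has in their place "T_tool_cam" (4x4, takes a point from camera to tool coordinates, whose origin is the TCP and whose axes are the flange's). Camera axes: x right, y down, z forward; pixel columns grow to the right and rows downward; lengths in m; the calibration is good to about 2 mm. A picture is of the moment at which its call begins: read the wrist's pose just before it. camera_params takes no time and is no camera call.
- job_done(): hands the job in, once; it reports no verdict.
The state is a dict: "time": time; "joint_pos": joint angles; "joint_vel": joint speeds; "joint_efforts": joint torques, N m; "tool_pos": TCP position; "tool_rot": TCP orientation; "contact_force": force on the tool from outside, world axes, zero at the start; "ft_torque": the same for the moment, N m; "gripper_width": opening from 0.0 (shut) to 1.0 (fully open).
Only numpy, scipy, OpenCV 4.12 (cv2) and the standard library are available. Lean on these libraries where they do the work, as an engineer would, in place of code of your own. Each camera call takes 0.05 s, during which the arm holds its last target.

### The job

A two-ring binder lies open on the dispensing counter, and the topmost stiff index divider on its right-hand side has been left standing a little up off the pages. Using the fingertips only to push, turn this divider up and over the rings and press it down until it lies flat on the left-hand pages; do not pinch, force or fling it. Leave the second divider under it lying on the right, disturb nothing else on the counter, and draw the hand clear.

Things in the scene. Friction and masses are not known exactly. Their poses are not given: they have to be found in the camera images.
- binder: Open A5 ring binder, fixed to the counter, 384 mm over its covers (y), 230 mm along its spine (x). Origin on the counter under the rings' middle; x along the spine away from the robot, y to the left page, z up. Covers 3 mm thick. Page stacks lie 16 to 152 mm either side of the spine; tops 28.5 mm (right) and 31.5 mm (left) above the counter. Two rings at x = -40 and 40 mm rise to 57 mm.
- ring_axis (a point): Middle of the two rings' common centre line, 33 mm above the counter; axes as the binder's. Both dividers turn about the x axis through this point.
- divider (a joint): Angle of the topmost grey divider, the one to turn (rad): 0 flat on the right-hand pages, 1.57 upright, 3.14 flat on the left-hand pages, stops at 0 and 3.14. It begins raised by 0.12 to 0.55. Tight on the rings, it stays at whatever angle it is left; about 1 to 2 N at the tab turns it.
- divider_tab (a point): Centre of that divider's tab: 170 mm out from the ring axis, 50 mm along the spine towards the robot. Sheet grey plastic, 3 mm thick, 210 mm along the spine, from 14 to 160 mm out from the ring axis; tab 60 mm long, on to 180 mm. Turns with it: x along the spine, y from tab to rings, z normal to the sheet (up when on the right). The sheet's mid-plane passes through the ring axis.
- divider2 (a joint): Angle of the second divider (rad), 0 flat on the right-hand pages under the first one, where it must stay. It turns about the same axis and is as stiff to turn.
- divider2_tab (a point): Centre of the tab of the second divider, same sheet and tab sizes, its tab 50 mm farther from the robot along the spine than the middle; its sheet lies 3 mm lower, mid-plane 30 mm above the counter.
- tablet_bottle: Capped amber tablet bottle, 48 mm across and 95 mm high, standing behind the binder. Origin at the centre of its underside. Bystander.
- ointment_jar: White ointment jar, 64 mm across and 58 mm high, standing behind the binder. Origin at the centre of its underside. Bystander.
- marker: Flat highlighter, 20 x 140 x 16 mm (its own x, y, z), lying beside the binder's right-hand cover, roughly along the spine. Origin under its middle. Bystander.
- stapler: Desk stapler, 140 x 36 mm and 57 mm high, length along x, to the right of the binder. Origin under its middle. Bystander.
- stamp: Self-inking rubber stamp, 62 x 38 mm and 90 mm high, to the left of the binder, nearer the robot. Origin under its middle. Bystander.
- tape_dispenser: Tape dispenser, 52 x 140 mm and 84 mm high, to the left of the binder, its length along y. Origin under its middle. Bystander.

How it is judged:
On the way, in this order (a step that is already met when the one before it is completed fails the run):
1. the topmost divider has been turned up past upright (value of joint divider above 1.62 rad), for 0.1 s.
2. it lies flat on the left-hand pages (value of joint divider above 3.07 rad), for 0.2 s.
At the end, for the whole second after the job is handed in: The topmost divider lies still and flat on the left-hand pages (joint above 3.07 rad, within about 4 degrees of its stop) and the second divider still lies on the right (joint below 0.10 rad) (value of joint divider above 3.07 rad and value of joint divider2 below 0.1 rad and not (velocity of joint divider above 0.1 rad/s or velocity of joint divider below -0.1 rad/s)); the robot touches nothing.
It fails at once if the second divider is lifted by more than 0.20 rad (value of joint divider2 above 0.2 rad).
It fails at once if the divider is pinched: the grasp point lies within the sheet or tab while the fingers bear on it with more than 3 N (z of the grasp point in the frame of divider_tab between -0.004 and 0.004 m and y of the grasp point in the frame of divider_tab between -0.014 and 0.158 m and x of the grasp point in the frame of divider_tab between -0.06 and 0.16 m and contact force between the fingers and binder above 3 N).
It fails at once if the divider is flung over, faster than 8 rad/s (velocity of joint divider above 8 rad/s).
It fails at once if the binder or its dividers are pushed with more than 40 N (contact force between anything else and binder above 40 N).
It fails at once if a bystander is moved by more than 15 mm (distance of any of tablet_bottle, ointment_jar, marker, stapler, stamp, tape_dispenser from where it was at the start of the episode above 0.015 m).
It also fails if it takes over 51 s, if anything falls off the work surface, if the arm or the gripper's body presses on something with over 40 N, if the wrist force passes 120 N, or if a joint passes its speed limit or range.

## Working session

There is one attempt and no reset: what is moved stays moved. The work goes in short steps, Python scripts to look and compute and a tool call to move; the robot and the scene stay as the last step left them, time stands still between calls to the robot, and variables do not carry over. Pictures are saved under pics/ and viewed, and the job is handed in when it is done.

Besides the shell and the picture viewer there is one more tool, called after ">>>" in YAML: its name, and indented under it one key for each argument. apply_moves: Moves the arm, as the interface text tells. Its arguments: {"type":"object","properties":{"commands":{"type":"array","items":{"type":"object","properties":{"linear":{"type":"array","items":{"type":"number"}},"delta_rot":{"type":"array","items":{"type":"number"}},"fingers":{"type":"number"}}}}},"required":["commands"]}

```bash
ls; mkdir -p pics; python3 - <<'E'
from plant import state, eyes
import cv2
s=state(); print({k:s[k] for k in('time','tool_pos','tool_rot','contact_force','gripper_width')})
for n in('side','top'):
    f=eyes.grab_frame(n); cv2.imwrite(f'pics/{n}0.png',f[:,:,::-1]); print(n,eyes.camera_params(n))
print(eyes.camera_params('wrist'))
E
```

```text
pics
{'time': 0.0, 'tool_pos': array([ 0.23559793, -0.57821699,  0.23007112]), 'tool_rot': array([-1.02615630e-03,  9.81357292e-01,  1.92189505e-01, -7.99224560e-05]), 'contact_force': array([ 0.37115361,  0.463577  , -0.77473208]), 'gripper_width': 1.0016474882725406}
side {'fx': 364.6250083128043, 'fy': 364.6250083128043, 'cx': 317.25002103187234, 'cy': 200.17413497550766, 'position': array([ 0.30507963, -0.6181823 ,  0.49487457]), 'rotation': array([-0.4676061 ,  0.86004733, -0.1759558 ,  0.10345375])}
top {'fx': 498.4225263856974, 'fy': 498.4225263856974, 'cx': 320.19698961689636, 'cy': 201.42138112051308, 'position': array([ 0.48819867, -0.01958426,  1.16636979]), 'rotation': array([ 0.02768344, -0.70207814,  0.71096231, -0.02919767])}
{'fx': 299.3812263770436, 'fy': 299.3812263770436, 'cx': 318.28186931029046, 'cy': 199.36486682125886, 'T_tool_cam': array([[ 7.40849084e-04, -9.48692363e-01, -3.16199702e-01,
         8.08910659e-02],
       [ 9.99999706e-01,  6.40634237e-04,  4.20886095e-04,
        -5.10568396e-04],
       [-1.96723069e-04, -3.16199921e-01,  9.48692559e-01,
        -1.41720088e-01],
       [ 0.00000000e+00,  0.00000000e+00,  0.00000000e+00,
         1.00000000e+00]])}
```

View pics/side0.png

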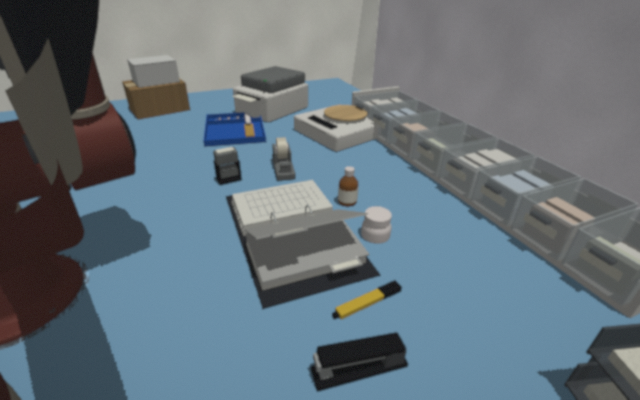

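View pics/top0.png

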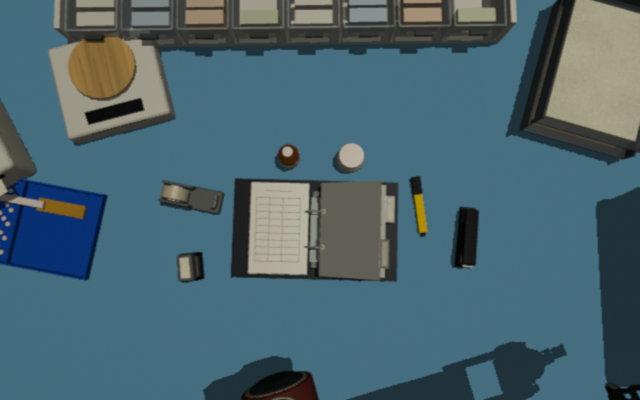

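```bash
cat > h.py <<'E'
import numpy as np
from scipy.spatial.transform import Rotation as R
from plant import state, eyes
def cam(n):
    p=eyes.camera_params(n)
    w,x,y,z=p['rotation']; return p,R.from_quat([x,y,z,w]).as_matrix(),np.array(p['position'])
def proj(n,X):
    p,M,t=cam(n); c=(np.atleast_2d(X)-t)@M
    return np.c_[p['fx']*c[:,0]/c[:,2]+p['cx'],p['fy']*c[:,1]/c[:,2]+p['cy']]
def ray(n,u,v):
    p,M,t=cam(n); d=M@np.array([(u-p['cx'])/p['fx'],(v-p['cy'])/p['fy'],1]); return t,d
def onz(n,u,v,z):
    t,d=ray(n,u,v); return t+d*(z-t[2])/d[2]
E
python3 - <<'E'
import cv2
a=cv2.imread('pics/top0.png')[165:295,220:410]; cv2.imwrite('pics/topc.png',cv2.resize(a,None,fx=4.2,fy=4.2,interpolation=cv2.INTER_CUBIC))
a=cv2.imread('pics/side0.png')[150:310,210:410]; cv2.imwrite('pics/sidec.png',cv2.resize(a,None,fx=3.7,fy=3.7,interpolation=cv2.INTER_CUBIC))
E
```

```text
(no output)
```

View pics/topc.png

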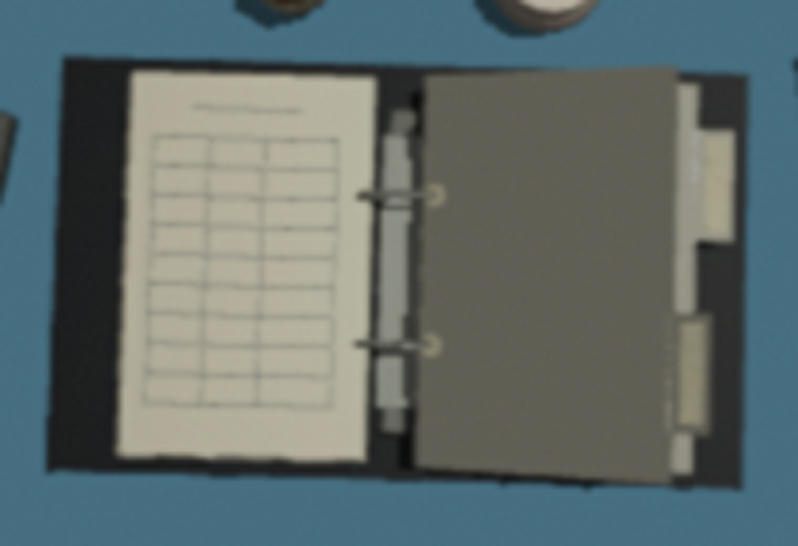

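View pics/sidec.png

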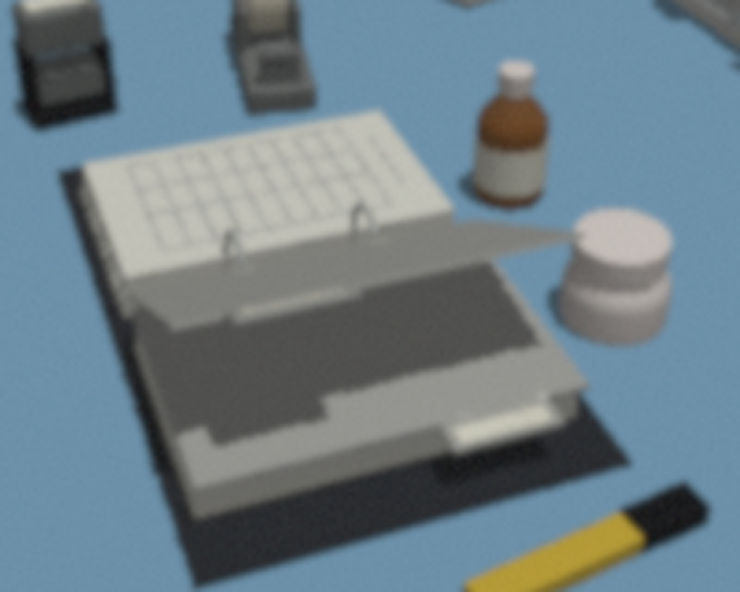

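```bash
python3 - <<'E'
from h import *
T=lambda x,y:(220+x/4.2,165+y/4.2); S=lambda x,y:(210+x/3.7,150+y/3.7)
c=[onz('top',*T(*q),.003) for q in[(65,58),(747,75),(741,488),(47,470)]] # LF, RF, RN, LN
for q in c: print(q.round(4))
sc=[onz('side',*S(*q),.003) for q in [(62,175),(630,462),(197,585)]]
print('side',[q.round(4) for q in sc])
o=np.mean(c,0); xd=(c[0]+c[1]-c[2]-c[3]); yaw=np.arctan2(xd[1],xd[0]); yd=c[0]+c[3]-c[1]-c[2]; yaw2=np.arctan2(-yd[0],yd[1])
print('o',o,yaw,yaw2,np.linalg.norm(xd)/2,np.linalg.norm(yd)/2)
yaw=(230*yaw+384*yaw2)/614
ex=np.array([np.cos(yaw),np.sin(yaw),0]); ey=np.array([-ex[1],ex[0],0]); A=np.r_[o[:2],.033]
def pt(x,r,th): return A+x*ex+r*(-np.cos(th)*ey+np.sin(th)*np.array([0,0,1]))
obs_s=[((-105,160),S(170,328)),((105,160),S(575,235)),((-80,180),S(237,322)),((-20,180),S(362,293))]
obs_t=[((-105,160),T(672,483)),((105,160),T(678,68)),((-80,180),T(709,434)),((-20,180),T(711,316))]
from scipy.optimize import minimize_scalar
for n,ob in(('side',obs_s),('top',obs_t)):
  for (x,r),uv in ob:
    f=lambda th:np.sum((proj(n,pt(x/1e3,r/1e3,th))[0]-uv)**2)
    m=minimize_scalar(f,bounds=(0,1),method='bounded'); print(n,x,r,m.x.round(3),m.fun**.5, proj(n,pt(x/1e3,r/1e3,m.x))[0],uv)
np.savez('b.npz',A=A,yaw=yaw)
# ring tops
print(A,yaw, [ [(q-220)*4.2,(w-165)*4.2] for q,w in proj('top',[A+.04*ex+[0,0,.024],A-.04*ex+[0,0,.024]])])
E
```

```text
[0.6378 0.1757 0.003 ]
[ 0.6235 -0.2057  0.003 ]
[ 0.3947 -0.1966  0.003 ]
[0.4094 0.1854 0.003 ]
side [array([0.4117, 0.1782, 0.003 ]), array([ 0.6224, -0.2058,  0.003 ]), array([ 0.3956, -0.1967,  0.003 ])]
o [ 0.51635687 -0.01029488  0.003     ] -0.04097422376751344 -0.037990212412123706 0.22872141174604774 0.3819445309535612
side -105 160 0.519 0.06610498889465666 [256.01091421 238.63644233] (255.94594594594594, 238.64864864864865)
side 105 160 0.526 2.921397159849421 [368.28852548 213.0421538 ] (365.4054054054054, 213.51351351351352)
side -80 180 0.516 0.8786976096072483 [273.18966157 237.18493559] (274.05405405405406, 237.02702702702703)
side -20 180 0.518 0.06976404265270814 [307.76910796 229.20115689] (307.8378378378378, 229.18918918918916)
top -105 160 0.509 0.17300750422360608 [380.02442131 280.17127521] (380.0, 280.0)
top 105 160 0.513 0.47600979010372807 [381.57018932 180.73602081] (381.42857142857144, 181.1904761904762)
top -80 180 0.52 0.34023552705492593 [388.83997499 268.67220343] (388.8095238095238, 268.3333333333333)
top -20 180 0.519 0.4963913730971253 [389.30747376 239.74218101] (389.2857142857143, 240.23809523809524)
[ 0.51635687 -0.01029488  0.033     ] -0.039108001682057976 [[np.float64(401.23735295383824), np.float64(193.23740960501257)], [np.float64(397.1116734683988), np.float64(344.51177910445284)]]
```

```bash
cat >> h.py <<'E'
import os
if os.path.exists('b.npz'):
    b=np.load('b.npz'); A=b['A']; yaw=float(b['yaw']); B=R.from_euler('z',yaw).as_matrix()
def toB(X): return (np.asarray(X)-A)@B      # binder frame about ring axis
def fromB(X): return A+np.asarray(X)@B.T
def Rphi(phi): # tool x along binder x, tool z=(0,sin,-cos)
    z=np.array([0,np.sin(phi),-np.cos(phi)]); x=np.array([1.,0,0]); return B@np.c_[x,np.cross(z,x),z]
def cur():
    s=state(); w,x,y,z=s['tool_rot']; return s,np.array(s['tool_pos']),R.from_quat([x,y,z,w]).as_matrix()
def delta(Xb,phi):
    "Xb: TCP in binder frame"
    s,p,M=cur(); return (M.T@(fromB(Xb)-p)).round(4), np.degrees(R.from_matrix(M.T@Rphi(phi)).as_rotvec()).round(1)
def rep():
    s,p,M=cur(); z=B.T@M[:,2]
    print('t',round(s['time'],2),'tcpB',toB(p).round(4),'zB',z.round(3),'xB',(B.T@M[:,0]).round(3),'F',np.round(s['contact_force'],1),'j',np.round(s['joint_pos'],2))
E
python3 - <<'E'
from h import *
rep()
r=np.radians
print(delta([-.05,-.213,.089],r(45)))
for X in([.236,-.578,.23],): print(toB(X))
E
```

```text
t 0.1 tcpB [-0.2583 -0.5785  0.1972] zB [-0.001  0.002 -1.   ] xB [0.911 0.413 0.   ] F [ 0.5 -0.1 -0.1] j [-1.3   0.05  1.61  0.    1.48 -0.12]
(array([ 0.3407, -0.2466,  0.1087]), array([44.2,  9.6, 23.1]))
[-0.25794634 -0.57823245  0.197     ]
```

>>> apply_moves:
  commands:
    - {"linear":[0.03,-0.02,0.005],"delta_rot":[5.5,1.2,2.9],"fingers":255}
    - {"linear":[0.07,-0.05,0.01],"delta_rot":[11,2.4,5.8],"fingers":255}
    - {"linear":[0.11,-0.08,0.02],"delta_rot":[16.5,3.6,8.7],"fingers":255}
    - {"linear":[0.15,-0.11,0.03],"delta_rot":[22,4.8,11.5],"fingers":255}
    - {"linear":[0.19,-0.14,0.04],"delta_rot":[27.5,6,14.4],"fingers":255}
    - {"linear":[0.23,-0.17,0.05],"delta_rot":[33,7.2,17.3],"fingers":255}
    - {"linear":[0.26,-0.19,0.06],"delta_rot":[38.6,8.4,20.2],"fingers":255}
    - {"linear":[0.29,-0.21,0.06],"delta_rot":[44.2,9.6,23.1],"fingers":255}

```text
time: 0.9
tool_pos: [0.4255, -0.2724, 0.1697]
tool_rot: [-0.385, 0.923, -0.019, 0.007]
contact_force: [-0.1, -0.1, -0.2]
gripper_width: 0.0
```

```bash
python3 - <<'E'
from h import *
rep()
print(delta([-.05,-.213,.089],np.radians(45)))
E
```

```text
t 0.9 tcpB [-0.0806 -0.2654  0.1367] zB [-0.001  0.71  -0.704] xB [ 1.    -0.001 -0.002] F [-0.1 -0.1 -0.2] j [-0.96  0.19  1.72  0.47  1.88  0.64]
(array([ 0.0306, -0.0031,  0.0708]), array([-0.3,  0.1, -0.1]))
```

>>> apply_moves:
  commands:
    - {"linear":[0.015,-0.001,0.03],"delta_rot":[0,0,0],"fingers":255}
    - {"linear":[0.031,-0.003,0.06],"delta_rot":[0,0,0],"fingers":255}
    - {"linear":[0.031,-0.003,0.07],"delta_rot":[0,0,0],"fingers":255}
    - {"linear":[0.031,-0.008,0.09],"delta_rot":[0,0,0],"fingers":255}
    - {"linear":[0.031,-0.013,0.11],"delta_rot":[0,0,0],"fingers":255}
    - {"linear":[0.031,-0.018,0.13],"delta_rot":[0,0,0],"fingers":255}
    - {"linear":[0.031,-0.018,0.141],"delta_rot":[0,0,0],"fingers":255}
    - {"linear":[0.031,-0.018,0.141],"delta_rot":[0,0,0],"fingers":255}

```text
time: 1.7
tool_pos: [0.4596, -0.1626, 0.083]
tool_rot: [-0.383, 0.924, -0.018, 0.007]
contact_force: [0.1, -0.5, 0.3]
gripper_width: -0.002
```

```bash
cat > look.py <<'E'
import sys,cv2
from h import *
n=sys.argv[1]; rep()
a=eyes.grab_frame('side')[:,:,::-1][90:310,170:430]; b=eyes.grab_frame('top')[:,:,::-1][130:310,200:440]
a=cv2.resize(a,(400,338),interpolation=cv2.INTER_CUBIC);b=cv2.resize(b,(400,300),interpolation=cv2.INTER_CUBIC)
b=cv2.copyMakeBorder(b,0,38,0,0,cv2.BORDER_CONSTANT)
cv2.imwrite(f'pics/{n}.png',np.hstack([a,b]))
E
python3 look.py l1
```

```text
t 1.7 tcpB [-0.0508 -0.1544  0.05  ] zB [-0.002  0.707 -0.707] xB [ 1.     0.001 -0.001] F [ 0.1 -0.5  0.3] j [-0.8   0.2   1.87  0.54  1.66  0.69]
```

View pics/l1.png

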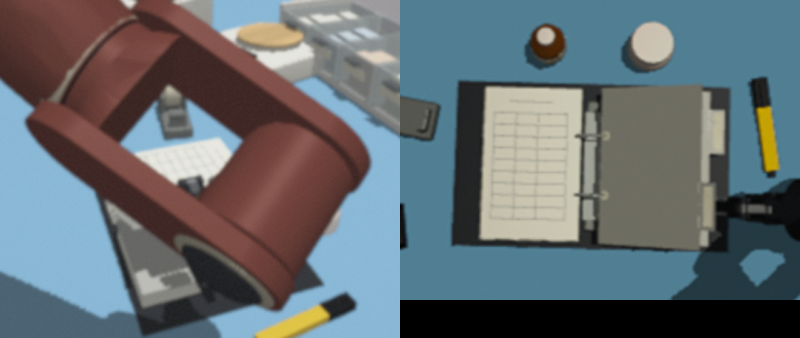

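```bash
cat >> h.py <<'E'
def tip(th,phi,h=.015,s=.03,r=.18):
    E=r*np.array([-np.cos(th),np.sin(th)]); return E-h*np.array([np.cos(phi),np.sin(phi)])+s*np.array([np.sin(phi),-np.cos(phi)])
def table(ths,phis,x=-.05,**k):
    for t,p in zip(ths,phis):
        q=tip(np.radians(t),np.radians(p),**k); d,w=delta([x,*q],np.radians(p)); print(t,p,'yz',q.round(3),d.round(3),w)
E
python3 - <<'E'
from h import *
rep()
table([27,31,36,41,46,51,56,60],[45,44,42,40,38,36,33,30])
E
```

```text
t 1.8 tcpB [-0.0496 -0.1561  0.0514] zB [ 0.001  0.706 -0.709] xB [1.    0.    0.001] F [-0.   0.  -0.2] j [-0.8   0.2   1.87  0.54  1.66  0.69]
27 45 yz [-0.15  0.05] [-0.    -0.004  0.006] [ 0.1 -0.   0.1]
31 44 yz [-0.144  0.061] [-0.    -0.015  0.002] [-0.9 -0.   0.1]
36 42 yz [-0.137  0.073] [-0.    -0.029 -0.002] [-2.9 -0.   0.1]
41 40 yz [-0.128  0.085] [-0.    -0.044 -0.004] [-4.9 -0.   0.1]
46 38 yz [-0.118  0.097] [-0.    -0.059 -0.005] [-6.9 -0.   0. ]
51 36 yz [-0.108  0.107] [-0.    -0.073 -0.005] [-8.9 -0.   0. ]
56 33 yz [-0.097  0.116] [-0.    -0.088 -0.004] [-11.9  -0.1   0. ]
60 30 yz [-0.088  0.122] [-0.    -0.098 -0.002] [-14.9  -0.1   0. ]
```

>>> apply_moves:
  commands:
    - {"linear":[0,-0.004,0.006],"delta_rot":[0,0,0],"fingers":255}
    - {"linear":[0,-0.015,0.002],"delta_rot":[-1,0,0],"fingers":255}
    - {"linear":[0,-0.029,-0.002],"delta_rot":[-3,0,0],"fingers":255}
    - {"linear":[0,-0.044,-0.004],"delta_rot":[-5,0,0],"fingers":255}
    - {"linear":[0,-0.059,-0.005],"delta_rot":[-7,0,0],"fingers":255}
    - {"linear":[0,-0.073,-0.005],"delta_rot":[-9,0,0],"fingers":255}
    - {"linear":[0,-0.088,-0.004],"delta_rot":[-12,0,0],"fingers":255}
    - {"linear":[0,-0.098,-0.002],"delta_rot":[-15,0,0],"fingers":255}

```text
time: 2.6
tool_pos: [0.4636, -0.0963, 0.1562]
tool_rot: [-0.256, 0.966, -0.019, 0.006]
contact_force: [0.9, -0.9, 0.1]
gripper_width: -0.001
```

```bash
python3 look.py l2;  python3 - <<'E'
from h import *
table([64,69,74,79,84,88,92,96],[28,25,21,17,13,10,6,2])
E
```

```text
t 2.6 tcpB [-0.0493 -0.088   0.1232] zB [ 0.003  0.495 -0.869] xB [ 1.    -0.     0.003] F [ 0.9 -0.9  0.1] j [-0.62 -0.12  1.97  0.43  1.59  0.93]
64 28 yz [-0.078  0.128] [-0.001 -0.01   0.001] [-1.8 -0.2  0.3]
69 25 yz [-0.065  0.135] [-0.001 -0.024  0.002] [-4.8 -0.2  0.3]
74 21 yz [-0.053  0.14 ] [-0.001 -0.038  0.004] [-8.8 -0.2  0.2]
79 17 yz [-0.04   0.144] [-0.001 -0.051  0.006] [-12.8  -0.2   0.2]
84 13 yz [-0.027  0.146] [-0.001 -0.064  0.011] [-16.8  -0.2   0.2]
88 10 yz [-0.016  0.148] [-0.001 -0.074  0.015] [-19.8  -0.2   0.2]
92 6 yz [-0.006  0.148] [-0.001 -0.083  0.019] [-23.8  -0.2   0.2]
96 2 yz [0.005 0.149] [-0.001 -0.092  0.024] [-27.8  -0.3   0.2]
```

View pics/l2.png

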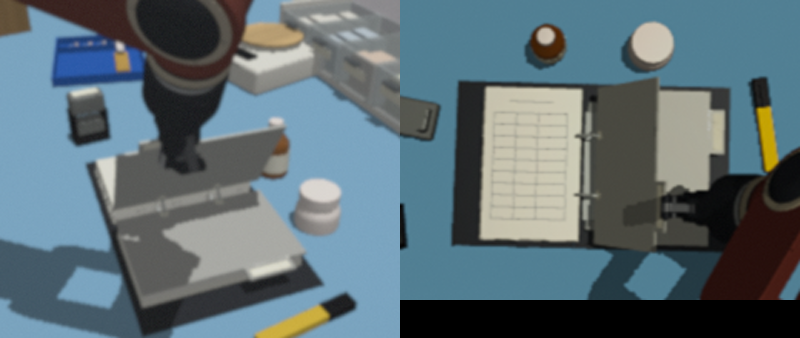

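The divider has risen to about 60° on the fingers (sheet at about (190,165) in the left view). The second divider still lies on the right.

>>> apply_moves:
  commands:
    - {"linear":[0,-0.01,0.001],"delta_rot":[-2,0,0],"fingers":255}
    - {"linear":[0,-0.024,0.002],"delta_rot":[-5,0,0],"fingers":255}
    - {"linear":[0,-0.038,0.004],"delta_rot":[-9,0,0],"fingers":255}
    - {"linear":[0,-0.051,0.006],"delta_rot":[-13,0,0],"fingers":255}
    - {"linear":[0,-0.064,0.011],"delta_rot":[-17,0,0],"fingers":255}
    - {"linear":[0,-0.074,0.015],"delta_rot":[-20,0,0],"fingers":255}
    - {"linear":[0,-0.083,0.019],"delta_rot":[-24,0,0],"fingers":255}
    - {"linear":[0,-0.092,0.024],"delta_rot":[-28,0,0],"fingers":255}

```text
time: 3.5
tool_pos: [0.4669, -0.0048, 0.18]
tool_rot: [-0.015, 1.0, -0.02, 0.001]
contact_force: [0.6, -0.2, -0.3]
gripper_width: -0.002
```

```bash
python3 look.py l3;  python3 - <<'E'
from h import *
table([98,102,106,110,115,120,124,128],[0,-2,-4,-6,-8,-10,-12,-14])
E
```

```text
t 3.5 tcpB [-0.0496  0.0035  0.147 ] zB [ 0.001  0.031 -1.   ] xB [ 1.    -0.001  0.001] F [ 0.6 -0.2 -0.3] j [-0.19 -0.31  2.03  0.03  1.43  1.42]
98 0 yz [0.01  0.148] [-0.    -0.005 -0.001] [-1.9 -0.   0.2]
102 -2 yz [0.021 0.147] [-0.    -0.016  0.001] [-3.9 -0.   0.2]
106 -4 yz [0.033 0.144] [-0.    -0.027  0.004] [-5.9 -0.   0.2]
110 -6 yz [0.044 0.141] [ 0.    -0.038  0.007] [-7.9 -0.   0.2]
115 -8 yz [0.057 0.136] [ 0.    -0.051  0.013] [-9.9 -0.   0.2]
120 -10 yz [0.07  0.129] [ 0.    -0.064  0.02 ] [-11.9  -0.    0.2]
124 -12 yz [0.08  0.123] [ 0.    -0.074  0.026] [-13.9  -0.    0.2]
128 -14 yz [0.089 0.116] [ 0.    -0.082  0.033] [-15.9  -0.    0.2]
```

View pics/l3.png

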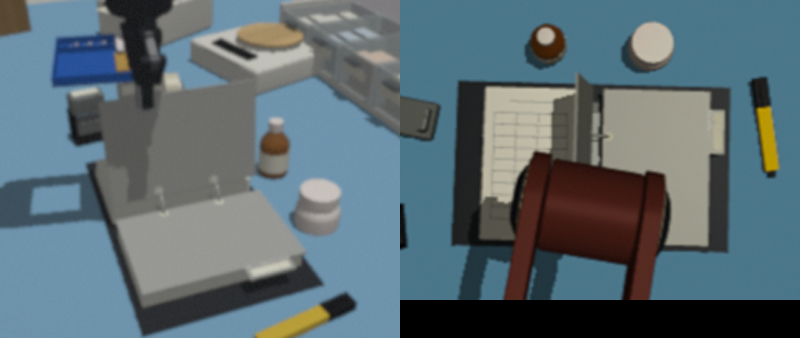

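```bash
cat >> h.py <<'E'
def table2(ths,rs,x=-.05,h=.0145,over=0):
    for t,r in zip(ths,rs):
        a=np.radians(t); P=r*np.array([-np.cos(a),np.sin(a)])+(.0015-over)*np.array([-np.sin(a),-np.cos(a)])-[h,0]
        d,w=delta([x,*P],0); print(t,'yz',P.round(3),d.round(3),w)
E
python3 - <<'E'
from h import *
table2([97,101,106,111,116,121,126,131],[.148,.146,.144,.142,.14,.14,.14,.14])
E
```

```text
97 yz [0.002 0.147] [-0.     0.003 -0.   ] [-1.9 -0.   0.2]
101 yz [0.012 0.144] [-0.    -0.006  0.003] [-1.9 -0.   0.2]
106 yz [0.024 0.139] [-0.    -0.018  0.008] [-1.9 -0.   0.2]
111 yz [0.035 0.133] [ 0.    -0.029  0.015] [-1.9 -0.   0.2]
116 yz [0.046 0.126] [ 0.    -0.039  0.022] [-1.9 -0.   0.2]
121 yz [0.056 0.121] [ 0.    -0.05   0.028] [-1.9 -0.   0.2]
126 yz [0.067 0.114] [ 0.    -0.06   0.035] [-1.9 -0.   0.2]
131 yz [0.076 0.107] [ 0.    -0.069  0.042] [-1.9 -0.   0.2]
```

>>> apply_moves:
  commands:
    - {"linear":[0,0,0],"delta_rot":[-1,0,0],"fingers":255}
    - {"linear":[0,-0.006,0.003],"delta_rot":[-1.9,0,0],"fingers":255}
    - {"linear":[0,-0.018,0.008],"delta_rot":[-1.9,0,0],"fingers":255}
    - {"linear":[0,-0.029,0.015],"delta_rot":[-1.9,0,0],"fingers":255}
    - {"linear":[0,-0.039,0.022],"delta_rot":[-1.9,0,0],"fingers":255}
    - {"linear":[0,-0.05,0.028],"delta_rot":[-1.9,0,0],"fingers":255}
    - {"linear":[0,-0.06,0.035],"delta_rot":[-1.9,0,0],"fingers":255}
    - {"linear":[0,-0.069,0.042],"delta_rot":[-1.9,0,0],"fingers":255}

```text
time: 4.4
tool_pos: [0.4693, 0.0671, 0.1395]
tool_rot: [-0.0, 1.0, -0.019, 0.0]
contact_force: [-0.0, -0.2, 0.5]
gripper_width: -0.002
```

```bash
python3 look.py l4;  python3 - <<'E'
from h import *
table2([136,141,146,151,156,161,166,170],[.14]*8)
E
```

```text
t 4.4 tcpB [-0.0501  0.0755  0.1065] zB [ 0.001  0.    -1.   ] xB [1.    0.001 0.001] F [-0.  -0.2  0.5] j [-0.02 -0.25  2.05  0.    1.34  1.59]
136 yz [0.085 0.098] [ 0.001 -0.01   0.007] [-0.   0.1  0.1]
141 yz [0.093 0.089] [ 0.001 -0.018  0.016] [-0.   0.1  0.1]
146 yz [0.101 0.08 ] [ 0.001 -0.025  0.026] [-0.   0.1  0.1]
151 yz [0.107 0.069] [ 0.001 -0.032  0.036] [-0.   0.1  0.1]
156 yz [0.113 0.058] [ 0.001 -0.037  0.047] [-0.   0.1  0.1]
161 yz [0.117 0.047] [ 0.001 -0.042  0.059] [-0.   0.1  0.1]
166 yz [0.121 0.035] [ 0.001 -0.045  0.07 ] [-0.   0.1  0.1]
170 yz [0.123 0.026] [ 0.001 -0.048  0.08 ] [-0.   0.1  0.1]
```

View pics/l4.png

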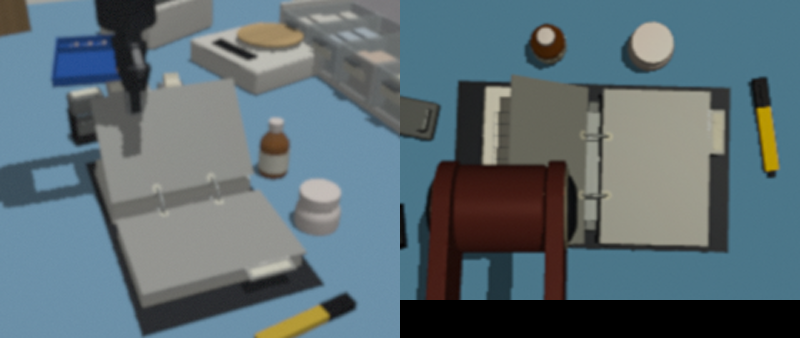

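The sheet now leans left at roughly 120–130° (left view, top edge at about (170,90)). The second divider is still flat.

>>> apply_moves:
  commands:
    - {"linear":[0,-0.01,0.007],"delta_rot":[0,0,0],"fingers":255}
    - {"linear":[0,-0.018,0.016],"delta_rot":[0,0,0],"fingers":255}
    - {"linear":[0,-0.025,0.026],"delta_rot":[0,0,0],"fingers":255}
    - {"linear":[0,-0.032,0.036],"delta_rot":[0,0,0],"fingers":255}
    - {"linear":[0,-0.037,0.047],"delta_rot":[0,0,0],"fingers":255}
    - {"linear":[0,-0.042,0.059],"delta_rot":[0,0,0],"fingers":255}
    - {"linear":[0,-0.045,0.07],"delta_rot":[0,0,0],"fingers":255}
    - {"linear":[0,-0.048,0.08],"delta_rot":[0,0,0],"fingers":255}

```text
time: 5.3
tool_pos: [0.471, 0.1141, 0.0589]
tool_rot: [0.0, 1.0, -0.019, 0.0]
contact_force: [0.7, -0.8, 0.8]
gripper_width: 0.0
```

```bash
python3 look.py l5;  python3 - <<'E'
from h import *
table2([173,176,178,180],[.14]*8); table2([180],[.14],over=.003)
E
```

```text
t 5.3 tcpB [-0.0502  0.1225  0.0259] zB [ 0. -0. -1.] xB [1. 0. 0.] F [ 0.7 -0.8  0.8] j [ 0.08 -0.11  2.08 -0.    1.17  1.69]
173 yz [0.124 0.019] [ 0.001 -0.002  0.006] [0.  0.2 0. ]
176 yz [0.125 0.011] [ 0.001 -0.003  0.014] [0.  0.2 0. ]
178 yz [0.125 0.006] [ 0.001 -0.003  0.019] [0.  0.2 0. ]
180 yz [0.126 0.002] [ 0.001 -0.003  0.024] [0.  0.2 0. ]
180 yz [ 0.126 -0.001] [ 0.001 -0.003  0.026] [0.  0.2 0. ]
```

View pics/l5.png

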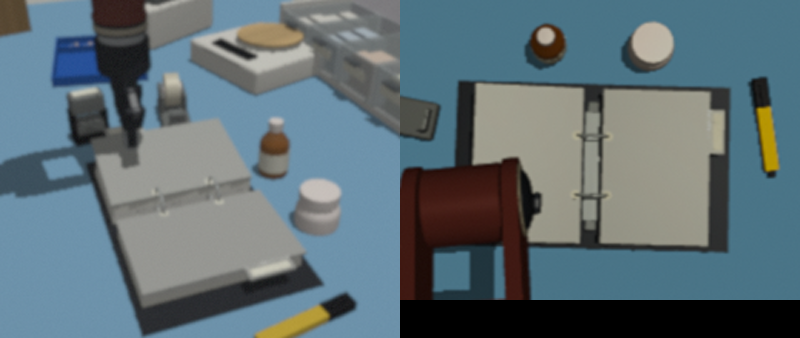

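The divider is nearly down on the left. I'll press slowly through the last few millimetres.

>>> apply_moves:
  commands:
    - {"linear":[0,-0.002,0.004],"delta_rot":[0,0,0],"fingers":255}
    - {"linear":[0,-0.002,0.008],"delta_rot":[0,0,0],"fingers":255}
    - {"linear":[0,-0.003,0.012],"delta_rot":[0,0,0],"fingers":255}
    - {"linear":[0,-0.003,0.016],"delta_rot":[0,0,0],"fingers":255}
    - {"linear":[0,-0.003,0.019],"delta_rot":[0,0,0],"fingers":255}
    - {"linear":[0,-0.003,0.022],"delta_rot":[0,0,0],"fingers":255}
    - {"linear":[0,-0.003,0.023],"delta_rot":[0,0,0],"fingers":255}
    - {"linear":[0,-0.003,0.023],"delta_rot":[0,0,0],"fingers":255}

```text
time: 6.2
tool_pos: [0.4713, 0.1169, 0.0369]
tool_rot: [0.0, 1.0, -0.019, 0.0]
contact_force: [-0.2, -0.6, 0.1]
gripper_width: -0.0
```

```bash
python3 -c "from h import *
rep()"
```

```text
t 6.2 tcpB [-0.05    0.1253  0.0039] zB [ 0. -0. -1.] xB [1. 0. 0.] F [-0.2 -0.6  0.1] j [ 0.09 -0.07  2.08 -0.    1.13  1.7 ]
```

>>> apply_moves:
  commands:
    - {"linear":[0,0,0.0005],"delta_rot":[0,0,0],"fingers":255}
    - {"linear":[0,0,0.001],"delta_rot":[0,0,0],"fingers":255}
    - {"linear":[0,0,0.0015],"delta_rot":[0,0,0],"fingers":255}
    - {"linear":[0,0,0.002],"delta_rot":[0,0,0],"fingers":255}
    - {"linear":[0,0,0.0025],"delta_rot":[0,0,0],"fingers":255}
    - {"linear":[0,0,0.0025],"delta_rot":[0,0,0],"fingers":255}
    - {"linear":[0,0,0.0025],"delta_rot":[0,0,0],"fingers":255}
    - {"linear":[0,0,0.0025],"delta_rot":[0,0,0],"fingers":255}

```text
time: 7.0
tool_pos: [0.4715, 0.117, 0.0346]
tool_rot: [-0.0, 1.0, -0.019, 0.0]
contact_force: [-0.1, -0.1, 0.1]
gripper_width: -0.001
```

```bash
python3 -c "from h import *
rep()"
```

```text
t 7.0 tcpB [-0.0498  0.1254  0.0016] zB [ 0.001  0.    -1.   ] xB [1.    0.    0.001] F [-0.1 -0.1  0.1] j [ 0.09 -0.07  2.09 -0.    1.12  1.7 ]
```

>>> apply_moves:
  commands:
    - {"linear":[0,0,0.0002],"delta_rot":[0,0,0],"fingers":255}
    - {"linear":[0,0,0.0004],"delta_rot":[0,0,0],"fingers":255}
    - {"linear":[0,0,0.0006],"delta_rot":[0,0,0],"fingers":255}
    - {"linear":[0,0,0.0008],"delta_rot":[0,0,0],"fingers":255}
    - {"linear":[0,0,0.001],"delta_rot":[0,0,0],"fingers":255}
    - {"linear":[0,0,0.001],"delta_rot":[0,0,0],"fingers":255}
    - {"linear":[0,0,0.001],"delta_rot":[0,0,0],"fingers":255}
    - {"linear":[0,0,0.001],"delta_rot":[0,0,0],"fingers":255}

```text
time: 7.8
tool_pos: [0.4716, 0.117, 0.0344]
tool_rot: [0.0, 1.0, -0.019, 0.0]
contact_force: [-3.9, -0.4, 8.0]
gripper_width: 0.0
```

```bash
python3 -c "from h import *
rep()"
```

```text
t 7.8 tcpB [-0.0497  0.1254  0.0014] zB [ 0.001  0.    -1.   ] xB [1.    0.    0.001] F [-3.9 -0.4  8. ] j [ 0.09 -0.07  2.08 -0.    1.12  1.7 ]
```

The force rose to 8 N at z = 0.0344, which is the expected height of the sheet's top at its stop. Now I'll draw clear, straight up.

>>> apply_moves:
  commands:
    - {"linear":[0,0,-0.003],"delta_rot":[0,0,0],"fingers":255}
    - {"linear":[0,0,-0.015],"delta_rot":[0,0,0],"fingers":255}
    - {"linear":[0,0,-0.04],"delta_rot":[0,0,0],"fingers":255}
    - {"linear":[0,0,-0.08],"delta_rot":[0,0,0],"fingers":255}
    - {"linear":[-0.02,0,-0.12],"delta_rot":[0,0,0],"fingers":255}
    - {"linear":[-0.04,0,-0.15],"delta_rot":[0,0,0],"fingers":255}
    - {"linear":[-0.06,0,-0.18],"delta_rot":[0,0,0],"fingers":255}
    - {"linear":[-0.06,0,-0.18],"delta_rot":[0,0,0],"fingers":255}

```text
time: 8.6
tool_pos: [0.4126, 0.1198, 0.2197]
tool_rot: [-0.001, 1.0, -0.019, 0.006]
contact_force: [0.9, 0.4, 0.9]
gripper_width: -0.001
```

```bash
python3 look.py l6; python3 - <<'E'
from h import *
import cv2
f=eyes.grab_frame('side')[:,:,::-1]
a=cv2.resize(f[140:310,210:410],None,fx=3.5,fy=3.5,interpolation=cv2.INTER_CUBIC)
def pt(x,r,th): return fromB([x,-r*np.cos(th),r*np.sin(th)])
for (x,r) in [(-.105,.16),(.105,.16),(-.08,.18),(-.02,.18)]:
  for th,c in((3.14,(0,0,255)),(3.0,(0,255,0))):
    u=proj('side',pt(x,r,th))[0]; cv2.circle(a,tuple(int(v) for v in ((u-[210,140])*3.5)),3,c,1)
cv2.imwrite('pics/l6s.png',a)
E
```

```text
t 8.6 tcpB [-0.1087  0.1259  0.1867] zB [ 0.011  0.002 -1.   ] xB [1.    0.001 0.011] F [0.9 0.4 0.9] j [ 0.11 -0.45  2.06  0.    1.51  1.72]
```

View pics/l6.png

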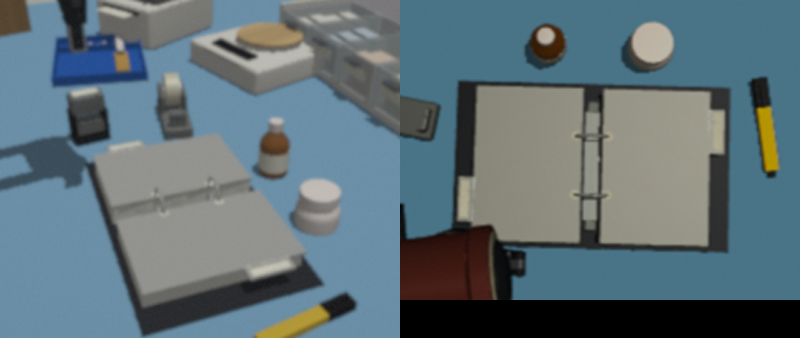

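View pics/l6s.png

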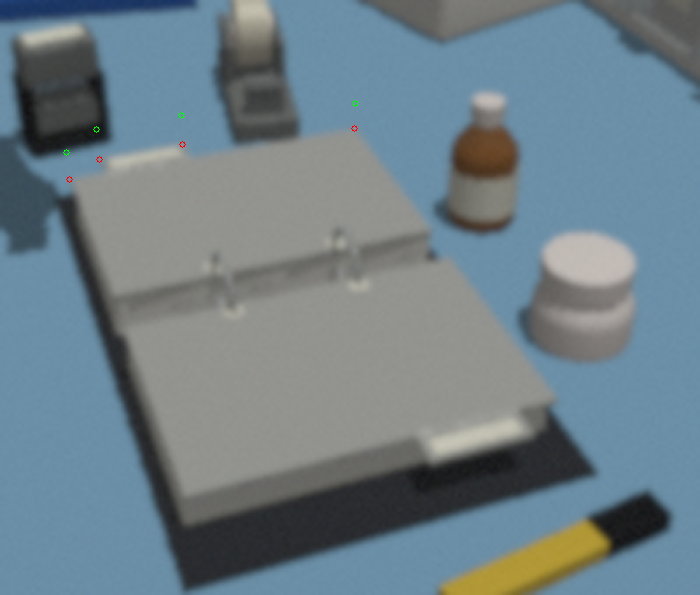

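The sheet's far corners and tab match the 3.14 rad marks and are well away from the 3.0 rad marks. The second divider is flat on the right and the hand is clear.

```bash
python3 -c "from plant import *
print(job_done())"
```

```text
the job is handed in; nothing more can be done
None
```

I turned the topmost divider over the rings with the closed fingertips and pressed it flat on the left-hand pages, then handed the job in at about 8.7 s. No verdict was reported.

- **Turning:** I measured the divider at about 0.52 rad from the two camera views. I lifted it at the tab with the tool tilted 45°, brought the tool upright as the sheet passed vertical, and pushed it down on the left. The pictures showed it past upright before I started down.
- **Pressing down:** The force rose to about 8 N on the vertical axis (about 9 N in all) at z = 0.0344 m. The expected height of the sheet's top at its stop is 0.0345 m.
- **Last checks:** In the final side picture the sheet's corners and tab lay close to the marks for 3.14 rad and well away from those for 3.0 rad. The second divider lay flat on the right. The hand was clear at z = 0.22 m, with the measured force back near zero.
- **Bystanders:** The bottle, jar and marker look unmoved in both views. I saw no sign that the others had moved, but the stapler was outside my last cropped pictures and none of them was measured.
- **Disagreements:** None of the checks failed or disagreed. The largest mismatch was about 3 pixels, in one side-view corner used for the starting angle.

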